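# Stow the narrow plug and snap the sliding lid home

## Task

Put the narrow plug into the open end of the slide-top box, then slide the lid along its channel and over the small sprung ridge until it snaps fully home against the stop block, the ridge up in the lid's slot. Push gently, with no more than about 18 N, and do not ram the stop; leave the other plugs and the label roll where they are.

Things in the scene. Friction and masses are not known exactly. Their poses are not given: they have to be found in the camera images.
- box: grey slide-top box screwed to the worktop, 234 (x) by 114 (y) by 49 mm high. Origin: on the worktop, 100 mm from the mouth, on the middle line. Its +x is the way the lid closes: open mouth at x = -100 mm, tall end wall at +x, a stop block and ridge (see ridge) before it. Floor 4 mm above the worktop; clear inside from x = -95 to +76 mm at least, y = -48 to +48 mm, 34 mm deep below the lid.
- box_channel (a point): middle of the mouth, at ledge height. Ledges 38 mm above the worktop along both sides carry the lid; a channel 106 mm wide guides it; lips (underside 44.5, top 48.5 mm high, reaching in to y = +-48.5 mm) hold it down. Axes as the box.
- ridge (a joint): how far (m) the sprung ridge is pressed down: 0 = up. A round steel bar 8 mm thick across the box, top 2.5 mm above the ledges, held 42 mm before the face of a dark stop block (from floor to lid). That block is set anywhere from box x = 76 to 104 mm, so ridge and stop must be found by feel. About 7 to 16 N of push takes the lid over; push eases when the ridge springs up into the lid's slot; then the stop is rigid.
- lid: flat aluminium lid, 194 (x) by 104 (y) by 5.5 mm, loose in the channel with 1 mm play, 0.36 to 0.5 kg, drawn part-way out of the mouth; about 2 to 6 N slides it. Origin: centre of its underside; x as the box's; front edge at x = +97 mm. Home (front edge on the stop block) its origin is at box x = -21 to +7 mm, as the block is set, z = 38 mm; at first at box x = -130 to -120. A slot underneath takes the ridge only within 2.5 mm of home.
- lid_front (a point): middle of the lid's front edge, bevelled below to climb the ridge; it meets the ridge with about 38 mm to go
- lid_bar (a point): centre of the top of the black finger bar on the lid (lid x = -60 mm): 12 mm thick (x), 56 mm wide (y), standing 25 mm above the lid's top, for gripping or pushing on its outer (-x) face
- narrow_plug: the narrowest plug, black: hood 20 mm wide (its x), 30 mm long and 16 mm high, with a short nose at one end and a stub of cable boot at the other, 62 mm long over all (its y), 50 g. Lies flat on the worktop. Origin: on its underside; the hood runs from y = -24 to +6 mm, the nose from -24 to -30 mm, the boot to +32 mm (not solid beyond the hood). Grip it across the 20 mm at y = -9 mm.
- grey_plug: bystander: grey plug, 34 x 82 x 16 mm, lying; origin on its underside
- wide_plug: bystander: black wide plug, 36 x 78 x 16 mm, lying; origin on its underside
- label_roll: bystander: roll of blank labels standing on its flat face, 69 mm diameter, 50 mm high; origin at the centre of its underside
Mind the look-alikes: they are no part of the job. Leave any green or yellow look-alike of the narrow_plug alone.

How it is judged:
On the way, in this order (a step that is already met when the one before it is completed fails the run):
1. the narrow plug lies inside the box, let go (x of narrow_plug in the frame of box between -0.095 and 0.104 m and y of narrow_plug in the frame of box between -0.048 and 0.048 m and z of narrow_plug in the frame of box between 0 and 0.02 m and contact force between the fingers and narrow_plug below 0.1 N), for 0.2 s.
2. the lid is home behind the ridge with the plug inside (x of narrow_plug in the frame of box between -0.095 and 0.104 m and y of narrow_plug in the frame of box between -0.048 and 0.048 m and z of narrow_plug in the frame of box between 0 and 0.02 m and value of joint ridge below 0.0008 m and x of lid in the frame of box between -0.027 and 0.011 m and y of lid in the frame of box between -0.003 and 0.003 m and z of lid in the frame of box between 0.036 and 0.041 m and angle between the x axis of lid and the x axis of box, either way round below 0.04 rad and angle between lid's own z axis and vertical below 0.04 rad), for 0.2 s.
At the end, for the whole second after the job is handed in: The narrow plug lies inside the box on its floor (origin between the walls, less than 20 mm above the worktop); the lid is in its channel, past the ridge, which has sprung up into its slot (within about 2.5 mm of the stop); both let go and at rest (all of step 2 and contact force between the fingers and narrow_plug below 0.1 N and linear speed of lid below 0.01 m/s and linear speed of narrow_plug below 0.02 m/s); the robot touches nothing.
It fails at once if the lid bears on the box (ridge, stop or channel) with more than 36 N in all (contact force between lid and box above 36 N).
It fails at once if grey plug moved by more than 20 mm (distance of grey_plug from where it was at the start of the episode above 0.02 m).
It fails at once if wide plug moved by more than 20 mm (distance of wide_plug from where it was at the start of the episode above 0.02 m).
It fails at once if label roll moved by more than 20 mm (distance of label_roll from where it was at the start of the episode above 0.02 m).
It also fails if it takes over 64 s, if anything falls off the work surface, if the arm or the gripper's body presses on something with over 40 N, if the wrist force passes 120 N, or if a joint passes its speed limit or range.

## Robot

A 6-joint arm with a two-finger parallel gripper is mounted at the origin on a cart in front of the work surface, level with it; the furniture and walls round the work are solid. World frame = base frame: x ahead of the robot, y to its left, z up, the work surface at z = 0. Lengths are in m, angles in rad, forces in N, time in s.
With the tool pointing down it reaches from about 0.225 to 0.725 m from the base axis. Payload 3.1 kg.
Tool frame: the origin (TCP) lies on the centre line of the jaws, within the pads' length; the fingertips stand 11 mm ahead of it and the grasp point (between the pads) lies 8 mm behind it; z points along the fingers, y is the direction in which the jaws open and shut (so a half turn about z gives the same grasp; the last joint's range is limited). The gripper opens to 85 mm and grips with 20 to 120 N. Pads are 22 mm wide; open, the fingers measure 114 mm over their backs; the gripper's body (76 mm by 85 mm) begins 54 mm behind the grasp point. The pads swing forward as they close: fully open they stand 13 mm farther back than shut.
Start: joints at [1.019, 0.048, 0.099, 1.622, 0, 1.443], TCP at [0.216, 0.479, 0.242] pointing down, gripper open.
Joint ranges: [-2.91, 2.91], [-0.99, 1.94], [-1.21, 1.42], [-2.12, 2.29], [-1.49, 1.47], [-3.14, 3.14]. Speed limits (rad/s): [2.79, 2.79, 3.14, 3.14, 3.14, 3.14].

## Interface

Orientations are given as [roll, pitch, yaw] about the fixed x, y, z axes, in that order (R = Rz(yaw) Ry(pitch) Rx(roll)).
In Python, from station import monitor, vision, finish_job gives the robot as it stands.
- The arm moves only by the tool send_rows, never from a script. Its argument "steps" is a list of rows, each a list of 7 numbers: the closure, from -1 (fully open) to 1 (shut), then the shift along the world's x, y, z in mm, then the turn, a rotation vector about the world's x, y, z in degrees. A call has 1 to 5 rows; each row is the pose to reach, as a shift and turn from the pose commanded when the call began; what a row does not reach only later rows make up. A row lasts 1/10 s, in which the tool goes at most 50 mm and 8.59 degrees, less where a joint would pass 70% of its speed; a pose out of reach is approached as far as the arm can. A call with a gripper value outside its range is refused whole. The fingers move at their own pace and stop on an object; the grip force is fixed at half the most. Time passes only in rows, so rows that repeat a pose let the fingers close. It gives the time, the measured TCP pose, the force and the opening at its end, in the units of the state.
- monitor.sense(): the state, without advancing time (a new reading comes with each control period).
- vision.capture(name): name is "scene" or "top"; returns the picture (384x512x3 uint8, red, green, blue); there is no depth.
- vision.get_calibration(name): a dict with "fx", "fy", "cx", "cy" (pixels), "pose" (4x4, takes a point from camera to world coordinates). Camera axes: x right, y up, looking along -z (the intrinsics and any distortion apply to the point x, -y, -z); pixel columns grow to the right and rows downward; lengths in m; the calibration is good to about 2 mm. A picture is of the moment at which its call begins. get_calibration takes no time and is no camera call.
- finish_job(): hands the job in, once; it reports no verdict.
The state is a dict: "clock": time; "joint_pos": joint angles; "joint_velocities": joint speeds; "tau": joint torques, N m; "tcp_pos": TCP position; "orientation": TCP orientation; "contact_force": force on the tool from outside, world axes, zero at the start; "ft_torque": the same for the moment, N m; "gripper_width": finger opening in m.
Only numpy, scipy, OpenCV 4.12 (cv2) and the standard library are available. Lean on these libraries where they do the work, as an engineer would, in place of code of your own. Each camera call takes 0.05 s, during which the arm holds its last target. There are 200 camera calls.

## Working session

There is one attempt and no reset: what is moved stays moved. The work goes in short steps, Python scripts to look and compute and a tool call to move; the robot and the scene stay as the last step left them, time stands still between calls to the robot, and variables do not carry over. Pictures are saved under pics/ and viewed, about 8 in all and at most 12, crops included, and the job is handed in when it is done.

Besides the shell and the picture viewer there is one more tool, called after ">>>" as name(argument=value, ...), one argument or row to a line, values as JSON. send_rows: Moves the arm, as the interface text tells. Its arguments: {"type":"object","properties":{"steps":{"type":"array"}},"required":["steps"]}

```bash
mkdir -p pics; cat > h.py <<'E'
import numpy as np,cv2
from station import monitor,vision,finish_job
def cal(n):
    c=vision.get_calibration(n);return c
def px2w(n,u,v,z):
    c=cal(n);T=np.array(c['pose']);d=T[:3,:3]@np.array([(u-c['cx'])/c['fx'],-(v-c['cy'])/c['fy'],-1]);o=T[:3,3]
    return o+d*(z-o[2])/d[2]
def w2px(n,p):
    c=cal(n);T=np.array(c['pose']);q=T[:3,:3].T@(np.array(p)-T[:3,3]);return np.array([c['cx']+c['fx']*q[0]/-q[2],c['cy']+c['fy']*q[1]/q[2]])
def cap(n,f,crop=None,s=1):
    im=vision.capture(n)[:,:,::-1];cv2.imwrite('pics/raw_%s'%f,im)
    if crop: im=im[crop[1]:crop[3],crop[0]:crop[2]]
    cv2.imwrite('pics/'+f,cv2.resize(np.ascontiguousarray(im),None,fx=s,fy=s,interpolation=cv2.INTER_CUBIC))
E
python3 - <<'E'
from h import *
cap('scene','s1.png',s=1.5);cap('top','t1.png',s=1.5)
for n in('scene','top'):print(cal(n))
print(monitor.sense())
E
```

```text
{'fx': 374.90472599968246, 'fy': 374.90472599968246, 'cx': 255.7070287769752, 'cy': 193.42159760362807, 'pose': array([[ 4.99875886e-01,  6.20976231e-01, -6.03748804e-01,
         6.58285681e-02],
       [-8.66096687e-01,  3.57764386e-01, -3.49114842e-01,
        -3.19386457e-01],
       [-7.92198752e-04,  6.97418930e-01,  7.16663246e-01,
         6.93531865e-01],
       [ 0.00000000e+00,  0.00000000e+00,  0.00000000e+00,
         1.00000000e+00]])}
{'fx': 476.28891523190936, 'fy': 476.28891523190936, 'cx': 256.82199743232115, 'cy': 191.30055685860762, 'pose': array([[-0.02561045,  0.99515109, -0.09496532,  0.49798151],
       [-0.9996603 , -0.02595394, -0.00238345, -0.02177657],
       [-0.00483661,  0.09487202,  0.99547773,  1.22265384],
       [ 0.        ,  0.        ,  0.        ,  1.        ]])}
{'clock': 0.1, 'joint_pos': array([1.01920724e+00, 4.86544092e-02, 9.77206951e-02, 1.62201160e+00,
       2.92275922e-05, 1.44299822e+00]), 'joint_velocities': array([-1.84699761e-03, -3.56524549e-03,  3.49097906e-03, -2.79866939e-04,
       -6.16613275e-05, -7.94234227e-04]), 'tau': array([ 2.17277135e-03, -3.39851582e+01,  3.20935750e+01,  1.57825282e-02,
       -1.52066386e-04, -1.38689849e-06]), 'tcp_pos': array([0.21560505, 0.4780886 , 0.24122884]), 'orientation': array([-3.13946492e+00, -3.02878120e-04,  2.71780132e+00]), 'contact_force': array([-0.76094216,  0.34227072, -0.92570043]), 'ft_torque': array([-0.00358057,  0.00808881, -0.03838073]), 'gripper_width': 0.08563567962545407}
```

View pics/s1.png

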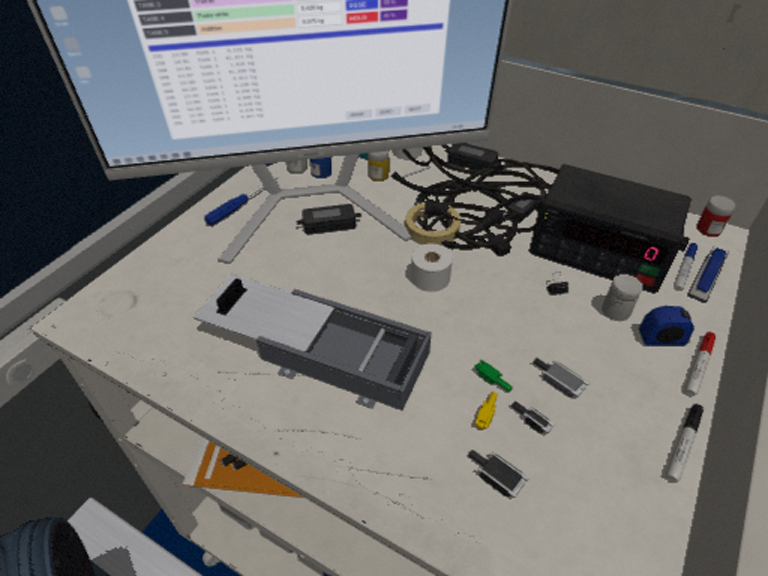

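View pics/t1.png

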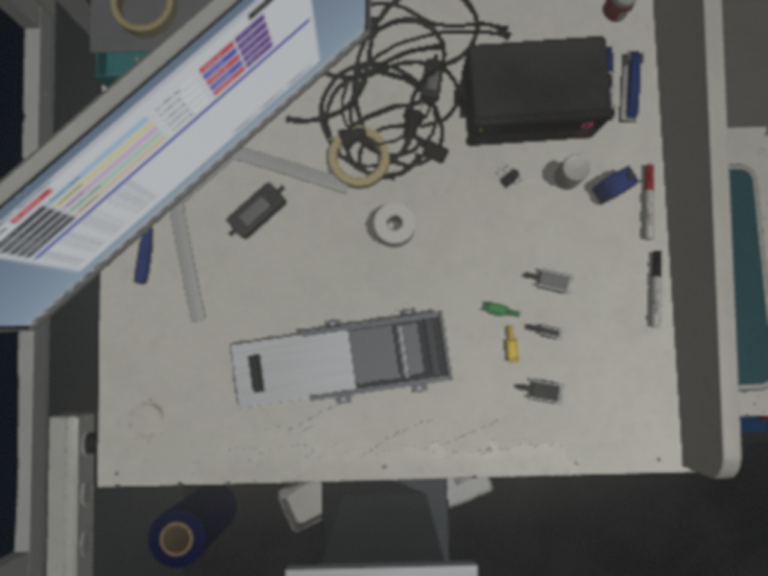

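Scene picture (at 1.5x): box (345,345), lid with its bar at (230,295), roll (432,265). Candidates for the narrow plug:
- black narrow (532,415)
- black wide plug (498,472)
- grey plug (560,377)
- green look-alike (493,375)
- yellow look-alike (486,410)
- power brick (330,217)
- binder clip (557,287)

I choose (532,415) and will check it in a crop.

```bash
python3 - <<'E'
from h import *
a=cv2.imread('pics/raw_s1.png');b=cv2.imread('pics/raw_t1.png')
A=cv2.resize(a[230:340,300:400],None,fx=5,fy=5,interpolation=cv2.INTER_CUBIC)
B=cv2.resize(b[180:260,310:400],None,fx=5,fy=5,interpolation=cv2.INTER_CUBIC)
B=cv2.resize(b[200:240,340:385],(300,267),interpolation=cv2.INTER_CUBIC)
C=np.zeros((550,800,3),np.uint8);C[:,:500]=A;C[:267,500:]=B;cv2.imwrite('pics/c1.png',C)
C=np.zeros((600,800,3),np.uint8)
A=cv2.resize(a[180:280,120:290],(800,470),interpolation=cv2.INTER_CUBIC)
B=cv2.resize(b[200:275,148:308],(800,375),interpolation=cv2.INTER_CUBIC);cv2.imwrite('pics/c2.png',B)
E
```

```text
(no output)
```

View pics/c1.png

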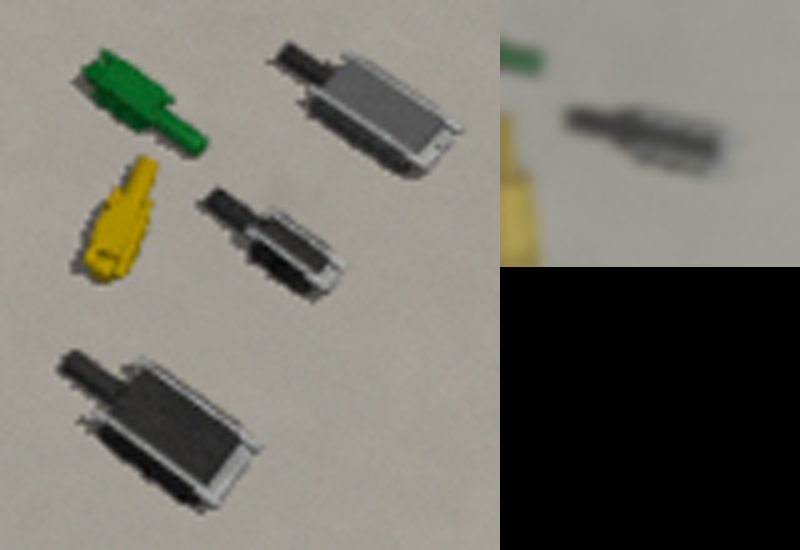

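View pics/c2.png

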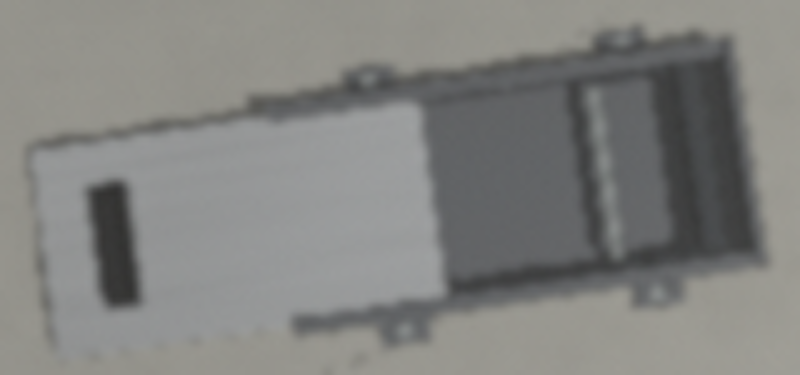

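```bash
python3 - <<'E'
from h import *
np.set_printoptions(precision=4,suppress=True)
f=lambda u,v:(148+u/5,200+v/5)
def P(l,n,g,pts,z):
    r=np.array([px2w(n,*g(*p),z) for p in pts]);print(l,r[:,:2].tolist() if 0 else r[:,:2]);return r
b=P('box far+mouth','top',f,[(732,38),(766,262),(296,325),(250,100)],.0485)
print('edges',np.linalg.norm(np.diff(b,axis=0),axis=1),'yaw',np.arctan2(*(b[0]-b[3])[1::-1]),np.arctan2(*(b[1]-b[2])[1::-1]))
l=P('lid','top',f,[(28,147),(422,102),(447,295),(56,357)],.0435)
print(np.linalg.norm(np.diff(l,axis=0),axis=1),np.arctan2(*(l[1]-l[0])[1::-1]),np.arctan2(*(l[2]-l[3])[1::-1]),l.mean(0))
r=P('bar','top',f,[(88,187),(125,180),(140,303),(105,308)],.0685);print(r.mean(0),np.linalg.norm(np.diff(r,axis=0),axis=1))
P('ridge','top',f,[(594,88),(616,255)],.0405)
g=lambda u,v:(340+(u-500)/6.667,200+v/6.667)
P('plug boot,nose','top',g,[(567,118),(722,147)],.008)
P('plug hood corner','top',g,[(640,120),(718,147)],.016)
k=lambda u,v:(300+u/5,230+v/5)
P('plug scene hood top (bootL,bootR,noseR,noseL)','scene',k,[(272,212),(249,233),(312,276),(334,256)],.016)
P('plug scene boot end','scene',k,[(208,197)],.012)
for z in(.0485,):P('box scene far corners','scene',lambda u,v:(u/1.5,v/1.5),[(431,331),(404,406)],z)
P('bar scene','scene',lambda u,v:(u/1.5,v/1.5),[(240,281),(222,293)],.0685)
E
```

```text
box far+mouth [[ 0.5672 -0.1106]
 [ 0.4571 -0.1236]
 [ 0.4324  0.1068]
 [ 0.5428  0.1277]]
edges [0.1108 0.2317 0.1123] yaw -1.4686863311147755 -1.4641044919921615
lid [[0.5226 0.2384]
 [0.5398 0.0433]
 [0.4449 0.033 ]
 [0.4196 0.2252]]
[0.1959 0.0955 0.1939] -1.4829633059638005 -1.4402479103405532 [0.4817 0.135  0.0435]
bar [[0.5021 0.204 ]
 [0.505  0.1861]
 [0.4459 0.1794]
 [0.444  0.1963]]
[0.4742 0.1914 0.0685] [0.0181 0.0594 0.017 ]
ridge [[ 0.5446 -0.042 ]
 [ 0.4621 -0.0506]]
plug boot,nose [[ 0.5402 -0.2544]
 [ 0.5276 -0.313 ]]
plug hood corner [[ 0.5384 -0.2805]
 [ 0.5274 -0.3095]]
plug scene hood top (bootL,bootR,noseR,noseL) [[ 0.54   -0.2835]
 [ 0.5256 -0.2787]
 [ 0.5192 -0.3079]
 [ 0.5327 -0.3127]]
plug scene boot end [[ 0.5363 -0.2573]]
box scene far corners [[ 0.5708 -0.1092]
 [ 0.4362 -0.1365]]
bar scene [[0.4968 0.1912]
 [0.4625 0.1981]]
```

The crop confirms the narrow black plug: hood centre about (0.530, -0.295), its +y at about 77°. Hood length comes out at 30 mm, as described. Box yaw ≈ -84°, origin ≈ (0.498, 0.018), and the lid sits at box x ≈ -0.12. Moving towards the plug.

>>> send_rows(
  steps=[
    [-0.3,18.5,-45.5,0,0,0,-7.8],
    [-0.3,37,-91,0,0,0,-15.6],
    [-0.3,55.5,-136.5,0,0,0,-23.4],
    [-0.3,74,-182,0,0,0,-31.2],
    [-0.3,92.5,-227.5,0,0,0,-39],
  ],
)

```text
clock: 0.6
tcp_pos: [0.3084, 0.2493, 0.2418]
orientation: [-3.141, 0.0, 2.033]
contact_force: [1.0, -0.2, 0.2]
gripper_width: 0.0552
```

>>> send_rows(
  steps=[
    [-0.3,18.5,-45.5,0,0,0,-7.8],
    [-0.3,37,-91,0,0,0,-15.6],
    [-0.3,55.5,-136.5,0,0,0,-23.4],
    [-0.3,74,-182,0,0,0,-31.2],
    [-0.3,92.5,-227.5,0,0,0,-39.2],
  ],
)

```text
clock: 1.1
tcp_pos: [0.401, 0.0216, 0.242]
orientation: [3.142, -0.0, 1.347]
contact_force: [0.5, 0.5, -0.2]
gripper_width: 0.0557
```

>>> send_rows(
  steps=[
    [-0.3,18.5,-45.5,0,0,0,0],
    [-0.3,37,-91,0,0,0,0],
    [-0.3,55.5,-136.5,0,0,0,0],
    [-0.3,74,-182,0,0,0,0],
    [-0.3,92.5,-227.5,0,0,0,0],
  ],
)

```text
clock: 1.6
tcp_pos: [0.4935, -0.2059, 0.2417]
orientation: [-3.141, -0.001, 1.352]
contact_force: [1.0, 0.3, 0.6]
gripper_width: 0.0555
```

>>> send_rows(
  steps=[
    [-0.3,18.5,-45.5,-30,0,0,0],
    [-0.3,37,-91,-60,0,0,0],
    [-0.3,37,-91,-100,0,0,0],
    [-0.3,37,-91,-120,0,0,0],
    [-0.3,37,-91,-120,0,0,0],
  ],
)

```text
clock: 2.1
tcp_pos: [0.5271, -0.2934, 0.1159]
orientation: [-3.131, -0.005, 1.352]
contact_force: [0.2, 0.0, -0.2]
gripper_width: 0.0554
```

```bash
python3 - <<'E'
from h import *
cap('scene','s2.png');cap('top','t2.png');print(monitor.sense()['tcp_pos'])
a=cv2.imread('pics/raw_s2.png');b=cv2.imread('pics/raw_t2.png')
C=np.hstack([cv2.resize(a[210:340,290:420],(400,400),interpolation=2),cv2.resize(b[150:280,300:430],(400,400),interpolation=2)]);cv2.imwrite('pics/c3.png',C)
E
```

```text
[ 0.53000952 -0.29457643  0.12198454]
```

View pics/c3.png

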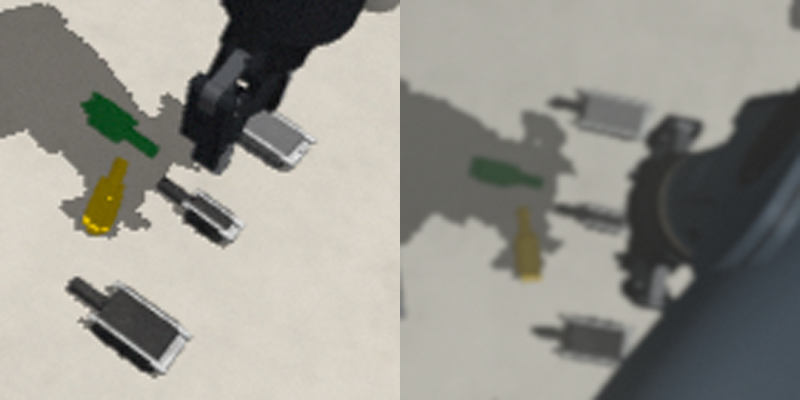

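The pads straddle the plug, with the jaw line clear of the grey and wide plugs. Descending.

>>> send_rows(
  steps=[
    [-0.3,0.5,-0.5,-40,0,0,0],
    [-0.3,0.5,-0.5,-75,0,0,0],
    [-0.3,0.5,-0.5,-95,0,0,0],
    [-0.3,0.5,-0.5,-106,0,0,0],
    [-0.3,0.5,-0.5,-106,0,0,0],
  ],
)

```text
clock: 2.7
tcp_pos: [0.5311, -0.2951, 0.0167]
orientation: [3.141, 0.0, 1.354]
contact_force: [-0.3, 0.7, -0.0]
gripper_width: 0.0554
```

>>> send_rows(
  steps=[
    [1,0,0,0,0,0,0],
    [1,0,0,0,0,0,0],
    [1,0,0,0,0,0,0],
    [1,0,0,0,0,0,0],
    [1,0,0,0,0,0,0],
  ],
)

```text
clock: 3.2
tcp_pos: [0.5326, -0.2966, 0.0191]
orientation: [3.137, 0.002, 1.353]
contact_force: [0.3, 0.1, 7.1]
gripper_width: 0.0168
```

>>> send_rows(
  steps=[
    [1,0,0,10,0,0,0],
    [1,0,0,25,0,0,0],
    [1,0,0,50,0,0,0],
    [1,0,0,85,0,0,0],
    [1,0,0,85,0,0,0],
  ],
)

```text
clock: 3.7
tcp_pos: [0.5343, -0.2979, 0.1088]
orientation: [3.131, 0.005, 1.353]
contact_force: [1.5, -1.3, 1.0]
gripper_width: 0.0167
```

```bash
python3 - <<'E'
from h import *
cap('scene','s3.png');cap('top','t3.png');s=monitor.sense();print(s['tcp_pos'],s['gripper_width'],s['contact_force'])
a=cv2.imread('pics/raw_s3.png');b=cv2.imread('pics/raw_t3.png')
C=np.hstack([cv2.resize(a[190:320,300:430],(500,500),interpolation=2),cv2.resize(b[170:270,330:390],(300,500),interpolation=2)]);cv2.imwrite('pics/c4.png',C)
E
```

```text
[ 0.53203534 -0.29627461  0.10368196] 0.016560410153351874 [ 0.1852427  -0.35459486 -1.09552849]
```

View pics/c4.png

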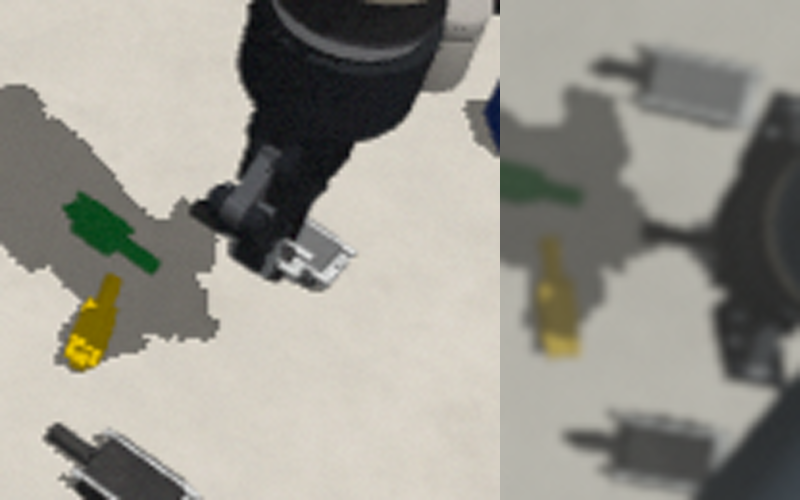

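The plug is held and lifted clear. Carrying it over the open part of the box, at box x ≈ 22 mm.

>>> send_rows(
  steps=[
    [1,-5,48,0,0,0,4],
    [1,-10,96,0,0,0,8],
    [1,-15,144,0,0,0,12],
    [1,-20,192,0,0,0,16],
    [1,-25,240,0,0,0,18.5],
  ],
)

```text
clock: 4.3
tcp_pos: [0.5042, -0.0535, 0.0996]
orientation: [-3.139, -0.001, 1.677]
contact_force: [0.5, 0.9, -0.2]
gripper_width: 0.0162
```

>>> send_rows(
  steps=[
    [1,-5,35,0,0,0,0],
    [1,-6.5,52,0,0,0,0],
    [1,-6.5,52,0,0,0,0],
    [1,-6.5,52,0,0,0,0],
  ],
)

```text
clock: 4.7
tcp_pos: [0.4986, -0.0034, 0.1002]
orientation: [-3.139, 0.0, 1.677]
contact_force: [-0.8, -0.8, -1.1]
gripper_width: 0.0163
```

```bash
python3 - <<'E'
from h import *
cap('scene','s4.png');cap('top','t4.png');s=monitor.sense();print(s['tcp_pos'],s['orientation'],s['gripper_width'],s['contact_force'])
a=cv2.imread('pics/raw_s4.png');b=cv2.imread('pics/raw_t4.png')
C=np.hstack([cv2.resize(a[150:310,120:300],(450,400),interpolation=2),cv2.resize(b[180:300,210:315],(350,400),interpolation=2)]);cv2.imwrite('pics/c5.png',C)
E
```

```text
[ 0.49913396 -0.0043266   0.10066506] [-3.14043693e+00  2.35013961e-04  1.67471628e+00] 0.016610674572761212 [-0.2358342  -0.53387787 -0.64710666]
```

View pics/c5.png

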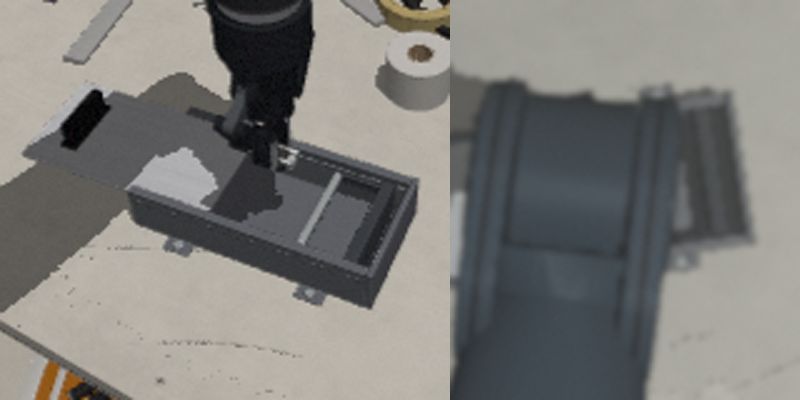

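```bash
python3 - <<'E'
from h import *
np.set_printoptions(precision=4,suppress=True)
d=np.array([np.cos(-1.466),np.sin(-1.466)]);n=np.array([-d[1],d[0]]);o=np.array([.498,.018])
def bx(p,z):
    w=px2w('scene',120+p[0]/2.5,150+p[1]/2.5,z)[:2];return w,np.array([d@(w-o),n@(w-o)])
for l,p,z in[('lidfrontnear',(212,208),.0435),('ridge a',(337,177),.0405),('ridge b',(303,243),.0405),('far near',(374,276),.0485),('far far',(417,181),.0485),('block top edge',(378,185),.0435),('block edge b',(352,262),.0435),('mouth near',(128,188),.0485)]:print(l,*bx(p,z))
w=np.array([.4991,-.0043]);print(d@(w-o),n@(w-o))
E
```

```text
lidfrontnear [0.4523 0.0332] [-0.0199 -0.0439]
ridge a [ 0.5399 -0.0428] [0.0649 0.0353]
ridge b [ 0.4619 -0.0545] [ 0.0683 -0.0435]
far near [ 0.4579 -0.1253] [ 0.1383 -0.0549]
far far [ 0.5657 -0.1104] [0.1348 0.0539]
block top edge [ 0.548  -0.0806] [0.1033 0.0394]
block edge b [ 0.464  -0.1013] [ 0.1151 -0.0463]
mouth near [0.4305 0.1081] [-0.0967 -0.0577]
0.02229272479097569 -0.0012387176408761912
```

>>> send_rows(
  steps=[
    [1,0.5,-5,-15,0,0,0],
    [1,0.5,-5,-35,0,0,0],
    [1,0.5,-5,-55,0,0,0],
    [1,0.5,-5,-70,0,0,0],
    [1,0.5,-5,-76,0,0,0],
  ],
)

```text
clock: 5.3
tcp_pos: [0.4984, -0.0095, 0.0231]
orientation: [-3.138, -0.001, 1.674]
contact_force: [-0.6, -0.1, 4.4]
gripper_width: 0.0167
```

>>> send_rows(
  steps=[
    [1,0,0,0,0,0,0],
    [1,0,0,0,0,0,0],
  ],
)

```text
clock: 5.5
tcp_pos: [0.5005, -0.0091, 0.0259]
orientation: [3.141, 0.0, 1.675]
contact_force: [0.3, -0.0, -0.8]
gripper_width: 0.0161
```

>>> send_rows(
  steps=[
    [0.1,0,0,0,0,0,0],
    [0.1,0,0,0,0,0,0],
    [0.1,0,0,0,0,0,0],
    [0.1,0,0,0,0,0,0],
  ],
)

```text
clock: 5.9
tcp_pos: [0.5002, -0.0084, 0.0257]
orientation: [3.141, 0.0, 1.676]
contact_force: [-0.3, -0.2, 0.2]
gripper_width: 0.0382
```

>>> send_rows(
  steps=[
    [0.1,0,0,20,0,0,0],
    [0.1,0,0,50,0,0,0],
    [0.1,0,0,90,0,0,0],
    [0.1,0,0,130,0,0,0],
    [0.1,0,0,130,0,0,0],
  ],
)

```text
clock: 6.4
tcp_pos: [0.5041, -0.009, 0.1626]
orientation: [3.129, 0.003, 1.676]
contact_force: [0.3, -0.4, 0.5]
gripper_width: 0.0385
```

Released at the floor. Closing the fingers and moving behind the finger bar.

>>> send_rows(
  steps=[
    [1,-5,49,0,0,0,0],
    [1,-10,98,0,0,0,0],
    [1,-15,147,0,0,0,0],
    [1,-20,196,0,0,0,0],
    [1,-25,244,0,0,0,0],
  ],
)

```text
clock: 6.9
tcp_pos: [0.4742, 0.2374, 0.1549]
orientation: [3.142, 0.0, 1.676]
contact_force: [0.4, 0.1, 0.2]
gripper_width: 0.0002
```

```bash
python3 - <<'E'
from h import *
cap('scene','s5.png');s=monitor.sense();print(s['tcp_pos'],s['orientation'],s['gripper_width'],s['contact_force'])
a=cv2.imread('pics/raw_s5.png')
cv2.imwrite('pics/c6.png',cv2.resize(a[120:290,90:300],(740,600),interpolation=2))
E
```

```text
[0.47271867 0.24473237 0.15473983] [-3.14139518 -0.00750909  1.68300009] 4.730055344416442e-05 [-0.19095211  4.02212667  0.51711222]
```

View pics/c6.png

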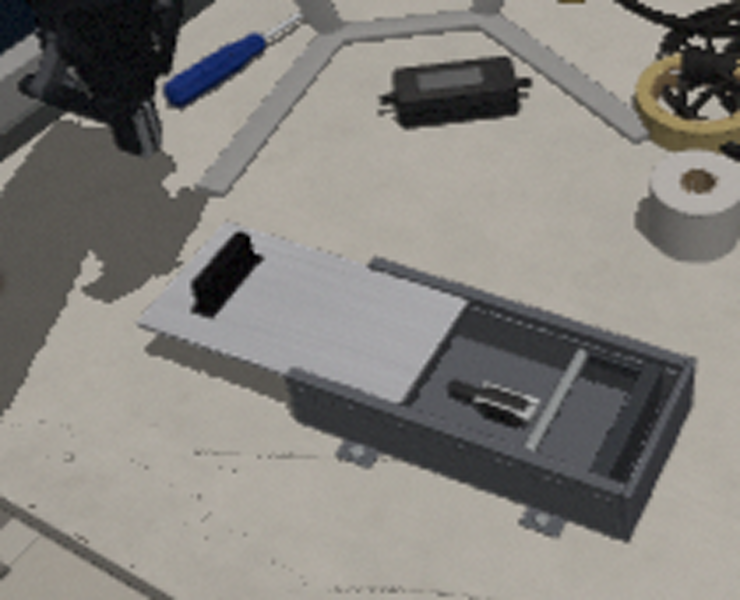

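The plug lies on the box floor short of the ridge, and the lid and bar are undisturbed. Lowering behind the bar.

>>> send_rows(
  steps=[
    [1,0,0,-30,0,0,0],
    [1,0,0,-60,0,0,0],
    [1,0,0,-80,0,0,0],
    [1,0,0,-90,0,0,0],
    [1,0,0,-90,0,0,0],
  ],
)

```text
clock: 7.45
tcp_pos: [0.4733, 0.2348, 0.0632]
orientation: [-3.137, 0.001, 1.676]
contact_force: [0.1, -0.2, 0.0]
gripper_width: -0.0003
```

>>> send_rows(
  steps=[
    [1,0,-3,0,0,0,0],
    [1,0.5,-6,0,0,0,0],
    [1,1,-9,0,0,0,0],
    [1,1.2,-12,0,0,0,0],
    [1,1.5,-15,0,0,0,0],
  ],
)

```text
clock: 7.95
tcp_pos: [0.4769, 0.2203, 0.066]
orientation: [3.14, -0.0, 1.676]
contact_force: [0.4, 0.8, 0.8]
gripper_width: 0.0002
```

>>> send_rows(
  steps=[
    [1,0,-3,0,0,0,0],
    [1,0.5,-6,0,0,0,0],
    [1,1,-9,0,0,0,0],
    [1,1.2,-12,0,0,0,0],
    [1,1.5,-15,0,0,0,0],
  ],
)

```text
clock: 8.45
tcp_pos: [0.4781, 0.2062, 0.0656]
orientation: [3.141, -0.002, 1.676]
contact_force: [-0.3, 3.9, 0.5]
gripper_width: -0.0002
```

>>> send_rows(
  steps=[
    [1,0.4,-4,0,0,0,0],
    [1,0.8,-8,0,0,0,0],
    [1,1.3,-12,0,0,0,0],
    [1,1.7,-16,0,0,0,0],
    [1,2.1,-20,0,0,0,0],
  ],
)

```text
clock: 8.95
tcp_pos: [0.4805, 0.1858, 0.066]
orientation: [3.14, -0.001, 1.676]
contact_force: [0.2, 5.4, 3.0]
gripper_width: -0.0001
```

>>> send_rows(
  steps=[
    [1,0.4,-4,0,0,0,0],
    [1,0.8,-8,0,0,0,0],
    [1,1.3,-12,0,0,0,0],
    [1,1.7,-16,0,0,0,0],
    [1,2.1,-20,0,0,0,0],
  ],
)

```text
clock: 9.45
tcp_pos: [0.4825, 0.1652, 0.0658]
orientation: [3.141, 0.0, 1.676]
contact_force: [1.2, 3.6, 2.6]
gripper_width: -0.0
```

>>> send_rows(
  steps=[
    [1,0.3,-3,0,0,0,0],
    [1,0.6,-6,0,0,0,0],
    [1,0.9,-9,0,0,0,0],
    [1,1.2,-12,0,0,0,0],
    [1,1.6,-15,0,0,0,0],
  ],
)

```text
clock: 9.95
tcp_pos: [0.4837, 0.1504, 0.0653]
orientation: [-3.142, -0.0, 1.676]
contact_force: [0.5, 4.8, 2.7]
gripper_width: 0.0003
```

```bash
python3 - <<'E'
from h import *
cap('scene','s6.png');s=monitor.sense();print(s['tcp_pos'],s['contact_force'])
a=cv2.imread('pics/raw_s6.png')
cv2.imwrite('pics/c7.png',cv2.resize(a[140:290,120:300],(720,600),interpolation=2))
E
```

```text
[0.48374721 0.14980532 0.06525584] [-0.55762388  2.97140896  1.55328117]
```

View pics/c7.png

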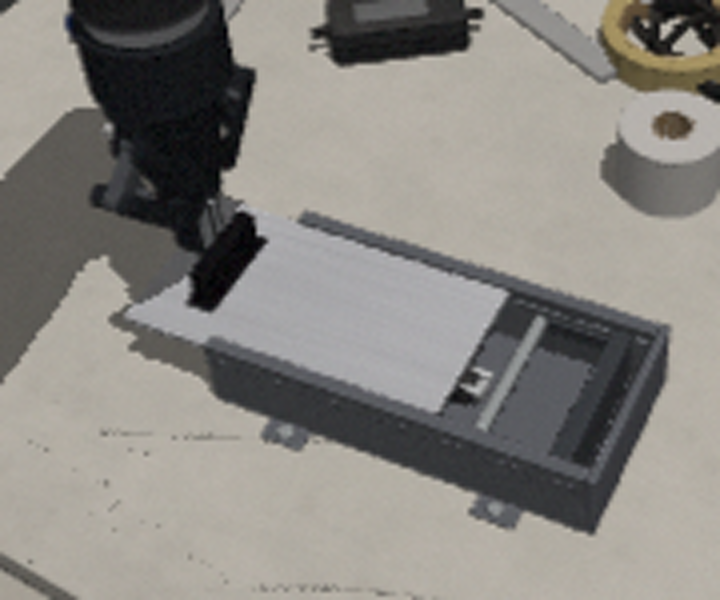

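>>> send_rows(
  steps=[
    [1,0.3,-3,0,0,0,0],
    [1,0.6,-6,0,0,0,0],
    [1,0.9,-9,0,0,0,0],
    [1,1.2,-11,0,0,0,0],
    [1,1.4,-13,0,0,0,0],
  ],
)

```text
clock: 10.5
tcp_pos: [0.4852, 0.1374, 0.0652]
orientation: [3.141, -0.0, 1.676]
contact_force: [0.7, 3.9, 1.9]
gripper_width: 0.0001
```

>>> send_rows(
  steps=[
    [1,0.1,-1,0,0,0,0],
    [1,0.2,-2,0,0,0,0],
    [1,0.3,-3,0,0,0,0],
    [1,0.4,-4,0,0,0,0],
    [1,0.5,-5,0,0,0,0],
  ],
)

```text
clock: 11.0
tcp_pos: [0.4858, 0.1325, 0.0653]
orientation: [3.141, -0.0, 1.676]
contact_force: [1.9, 3.5, 0.9]
gripper_width: -0.0001
```

>>> send_rows(
  steps=[
    [1,0.1,-1,0,0,0,0],
    [1,0.2,-2,0,0,0,0],
    [1,0.3,-3,0,0,0,0],
    [1,0.4,-4,0,0,0,0],
    [1,0.5,-5,0,0,0,0],
  ],
)

```text
clock: 11.5
tcp_pos: [0.4863, 0.1277, 0.0653]
orientation: [3.141, -0.0, 1.676]
contact_force: [2.4, 6.3, 1.1]
gripper_width: -0.0001
```

>>> send_rows(
  steps=[
    [1,0.1,-0.6,0,0,0,0],
    [1,0.1,-1.2,0,0,0,0],
    [1,0.2,-1.8,0,0,0,0],
    [1,0.2,-2.4,0,0,0,0],
    [1,0.3,-3,0,0,0,0],
  ],
)

```text
clock: 12.0
tcp_pos: [0.4866, 0.1254, 0.0653]
orientation: [3.141, -0.002, 1.676]
contact_force: [3.1, 6.7, 0.7]
gripper_width: 0.0004
```

>>> send_rows(
  steps=[
    [1,0.1,-0.6,0,0,0,0],
    [1,0.1,-1.2,0,0,0,0],
    [1,0.2,-1.8,0,0,0,0],
    [1,0.2,-2.4,0,0,0,0],
    [1,0.3,-3,0,0,0,0],
  ],
)

```text
clock: 12.5
tcp_pos: [0.4867, 0.124, 0.0653]
orientation: [3.141, -0.006, 1.677]
contact_force: [1.7, 10.9, 0.2]
gripper_width: -0.0
```

The ridge is met at about y = 0.125. Pushing on gently.

>>> send_rows(
  steps=[
    [1,0.1,-0.5,0,0,0,0],
    [1,0.1,-1,0,0,0,0],
    [1,0.2,-1.5,0,0,0,0],
    [1,0.2,-2,0,0,0,0],
  ],
)

```text
clock: 12.9
tcp_pos: [0.487, 0.1219, 0.0654]
orientation: [3.141, -0.006, 1.677]
contact_force: [3.5, 8.8, -0.1]
gripper_width: -0.0002
```

>>> send_rows(
  steps=[
    [1,0.1,-0.5,0,0,0,0],
    [1,0.1,-1,0,0,0,0],
    [1,0.2,-1.5,0,0,0,0],
    [1,0.2,-2,0,0,0,0],
  ],
)

```text
clock: 13.3
tcp_pos: [0.4874, 0.119, 0.0653]
orientation: [3.141, -0.003, 1.677]
contact_force: [2.2, 7.6, -0.3]
gripper_width: 0.0001
```

>>> send_rows(
  steps=[
    [1,0.2,-1.5,0,0,0,0],
    [1,0.3,-3,0,0,0,0],
    [1,0.5,-4.5,0,0,0,0],
    [1,0.6,-6,0,0,0,0],
    [1,0.8,-7.5,0,0,0,0],
  ],
)

```text
clock: 13.8
tcp_pos: [0.4883, 0.1114, 0.0654]
orientation: [3.14, -0.003, 1.677]
contact_force: [1.7, 7.7, -0.4]
gripper_width: -0.0002
```

>>> send_rows(
  steps=[
    [1,0.2,-1.5,0,0,0,0],
    [1,0.3,-3,0,0,0,0],
    [1,0.5,-4.5,0,0,0,0],
    [1,0.6,-6,0,0,0,0],
    [1,0.8,-7.5,0,0,0,0],
  ],
)

```text
clock: 14.3
tcp_pos: [0.4892, 0.1039, 0.0654]
orientation: [3.14, -0.003, 1.677]
contact_force: [3.4, 7.3, -0.1]
gripper_width: -0.0003
```

>>> send_rows(
  steps=[
    [1,0.1,-1,0,0,0,0],
    [1,0.2,-2,0,0,0,0],
    [1,0.3,-3,0,0,0,0],
    [1,0.4,-4,0,0,0,0],
    [1,0.5,-5,0,0,0,0],
  ],
)

```text
clock: 14.8
tcp_pos: [0.4898, 0.0989, 0.0655]
orientation: [3.14, -0.003, 1.677]
contact_force: [3.0, 8.1, -0.2]
gripper_width: 0.0002
```

>>> send_rows(
  steps=[
    [1,0.1,-0.8,0,0,0,0],
    [1,0.2,-1.6,0,0,0,0],
    [1,0.2,-2.4,0,0,0,0],
    [1,0.3,-3.2,0,0,0,0],
    [1,0.4,-4,0,0,0,0],
  ],
)

```text
clock: 15.3
tcp_pos: [0.4903, 0.0948, 0.0655]
orientation: [3.14, -0.003, 1.677]
contact_force: [3.9, 6.9, -0.1]
gripper_width: 0.0001
```

>>> send_rows(
  steps=[
    [1,0.1,-0.6,0,0,0,0],
    [1,0.1,-1.2,0,0,0,0],
    [1,0.2,-1.8,0,0,0,0],
    [1,0.2,-2.4,0,0,0,0],
  ],
)

```text
clock: 15.7
tcp_pos: [0.4906, 0.0925, 0.0655]
orientation: [3.14, -0.003, 1.677]
contact_force: [4.2, 7.0, 0.1]
gripper_width: 0.0001
```

>>> send_rows(
  steps=[
    [1,0.1,-0.5,0,0,0,0],
    [1,0.1,-1,0,0,0,0],
    [1,0.2,-1.5,0,0,0,0],
    [1,0.2,-2,0,0,0,0],
  ],
)

```text
clock: 16.1
tcp_pos: [0.4901, 0.0892, 0.0654]
orientation: [3.141, 0.0, 1.676]
contact_force: [0.8, 2.2, 0.7]
gripper_width: -0.0002
```

The push eased to 2 N at y ≈ 0.089: the ridge has snapped into the slot. Feeling for the stop.

>>> send_rows(
  steps=[
    [1,0,-0.4,0,0,0,0],
    [1,0.1,-0.8,0,0,0,0],
    [1,0.1,-1.2,0,0,0,0],
  ],
)

```text
clock: 16.4
tcp_pos: [0.4888, 0.0874, 0.0646]
orientation: [-3.139, 0.001, 1.675]
contact_force: [-1.1, 1.4, 0.6]
gripper_width: 0.0002
```

>>> send_rows(
  steps=[
    [1,0,-0.4,0,0,0,0],
    [1,0.1,-0.8,0,0,0,0],
    [1,0.1,-1.2,0,0,0,0],
  ],
)

```text
clock: 16.7
tcp_pos: [0.4897, 0.0866, 0.0648]
orientation: [-3.14, 0.0, 1.676]
contact_force: [-0.5, 1.6, -0.9]
gripper_width: 0.0
```

>>> send_rows(
  steps=[
    [1,0,-0.4,0,0,0,0],
    [1,0.1,-0.8,0,0,0,0],
    [1,0.1,-1.2,0,0,0,0],
  ],
)

```text
clock: 17.0
tcp_pos: [0.4903, 0.0855, 0.0652]
orientation: [3.142, -0.0, 1.676]
contact_force: [-0.1, 2.3, -1.4]
gripper_width: -0.0002
```

>>> send_rows(
  steps=[
    [1,0,-0.4,0,0,0,0],
    [1,0.1,-0.8,0,0,0,0],
    [1,0.1,-1.2,0,0,0,0],
  ],
)

```text
clock: 17.3
tcp_pos: [0.4901, 0.0853, 0.0653]
orientation: [-3.141, -0.002, 1.676]
contact_force: [-1.6, 5.3, -1.1]
gripper_width: 0.0001
```

>>> send_rows(
  steps=[
    [1,0,-0.4,0,0,0,0],
    [1,0.1,-0.8,0,0,0,0],
    [1,0.1,-1.2,0,0,0,0],
  ],
)

```text
clock: 17.6
tcp_pos: [0.4899, 0.0852, 0.0653]
orientation: [-3.141, -0.005, 1.677]
contact_force: [-1.6, 8.6, -0.3]
gripper_width: -0.0002
```

>>> send_rows(
  steps=[
    [1,0,-0.4,0,0,0,0],
    [1,0.1,-0.8,0,0,0,0],
    [1,0.1,-1.2,0,0,0,0],
    [1,0.1,-1.2,0,0,0,0],
  ],
)

```text
clock: 18.0
tcp_pos: [0.4897, 0.085, 0.0653]
orientation: [-3.141, -0.007, 1.678]
contact_force: [-2.4, 10.2, -1.5]
gripper_width: -0.0
```

It is rigid at y = 0.085: the force rises to 10 N with no movement, about 40 mm past the ridge contact. That is the stop. Backing off and lifting.

>>> send_rows(
  steps=[
    [1,-0.3,3,0,0,0,0],
    [1,-1,10,0,0,0,0],
    [1,-3,25,0,0,0,0],
    [1,-3,30,30,0,0,0],
    [1,-3,40,70,0,0,0],
  ],
)

```text
clock: 18.5
tcp_pos: [0.4859, 0.121, 0.1337]
orientation: [-3.136, 0.003, 1.675]
contact_force: [1.0, 0.5, -0.2]
gripper_width: -0.0002
```

>>> send_rows(
  steps=[
    [1,-10,45,20,0,0,0],
    [1,-20,90,40,0,0,0],
    [1,-30,130,60,0,0,0],
    [1,-30,130,60,0,0,0],
    [1,-30,130,60,0,0,0],
  ],
)

```text
clock: 19.0
tcp_pos: [0.4583, 0.2525, 0.1964]
orientation: [3.138, 0.001, 1.678]
contact_force: [-0.2, -0.9, -0.3]
gripper_width: -0.0
```

```bash
python3 - <<'E'
from h import *
cap('scene','s7.png');cap('top','t7.png');s=monitor.sense();print(s['clock'],s['tcp_pos'],s['contact_force'])
a=cv2.imread('pics/raw_s7.png');b=cv2.imread('pics/raw_t7.png')
C=np.hstack([cv2.resize(a[150:350,120:420],(480,320),interpolation=2),cv2.resize(b[180:290,190:300],(320,320),interpolation=2)]);cv2.imwrite('pics/c8.png',C)
E
```

```text
19.1 [0.45779521 0.25090964 0.194731  ] [-0.37246164 -0.3628953   0.21856516]
```

View pics/c8.png

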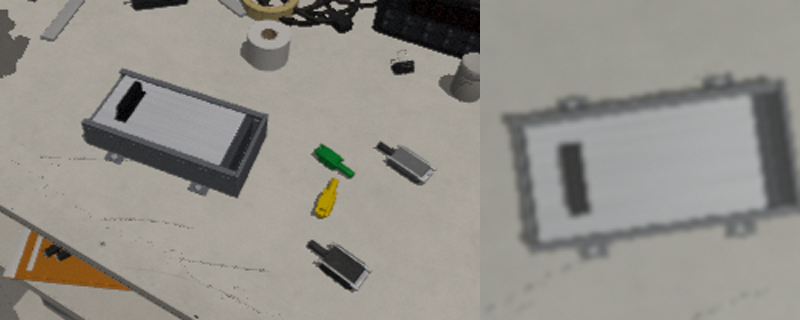

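The lid is seated in its channel up to the dark stop block, and the bystanders and look-alikes have not moved. The arm is clear, so I'm handing in.

```bash
python3 -c "
from h import *
print(finish_job())"
```

```text
the job is handed in; nothing more can be done
None
```

The narrow black plug is in the box and the lid is pushed home against the stop block. I handed the job in at about 19 s; it reports no verdict.

- **Plug:** I gripped it across its hood and released it on the box floor short of the ridge. A picture before closing showed it there. The closed lid hides it now.
- **Lid:** I pushed it by the outer face of its bar.
  - The ridge was met at TCP y ≈ 0.125, with about 11 N the highest reading there.
  - The push eased to about 2 N at y ≈ 0.089, which I took as the ridge snapping into the slot.
  - At y ≈ 0.085 it went rigid, about 40 mm past the ridge contact against the 38 mm expected. I stopped there at about 10 N.
- **Last check:** the final picture shows the lid fully in the channel up to the dark block, with the bystander plugs, label roll and look-alikes where they were. The arm was clear and the force reading was near zero.

**What disagreed:**
- The gripper read about 16.5 mm on the 20 mm hood, though the plug was held well.
- My picture estimate put the lid at the start 2 mm or more forward of its stated range, so I relied on feel for the ridge and stop.
- I could not see the ridge in the slot. That it is up rests on the force drop and the rigid stop after it.

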